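# Bring the ball dish to the pot

### The arm

A 7-joint arm with a two-finger parallel gripper is mounted at the origin on the work surface; the furniture and walls round the work are solid. World frame = base frame: x ahead of the robot, y to its left, z up, the work surface at z = 0. Lengths are in m, angles in rad, forces in N, time in s.
With the tool pointing down it reaches from about 0.4 to 0.85 m from the base axis. Payload 4.5 kg.
Tool frame: the origin (TCP) lies at the very end of the fingers, on their centre line; the grasp point (between the pads) lies 19 mm behind it (grip_point_offset is the distance from the TCP to the grasp point, in m); z points along the fingers, y is the line along which they close (so a half turn about z gives the same grasp; the last joint's range is limited). The gripper opens to 88 mm and grips with 3 to 60 N. Pads are 18 mm wide; open, the fingers measure 123 mm over their backs; the gripper's body (75 mm by 187 mm) begins 45 mm behind the grasp point.
Start: joints at [-1.307, 0.689, -0.195, 1.565, 0.157, 0.902, -0.215], TCP at [0.142, 0.609, 0.239] pointing down, gripper open.
Joint ranges: [-3.01, 3.01], [-0.46, 2.08], [-1.47, 1.51], [0.13, 2.56], [-1, 4.14], [0.04, 2.09], [-2.66, 2.66]. Speed limits (rad/s): [2.57, 2.57, 3.14, 3.14, 3.14, 3.14, 3.14].

### API

Orientations are given as a unit quaternion [x, y, z, w].
In Python, from plant import get_state, snapshot, camera_params, finish_job, grip_point_offset gives the robot as it stands.
- The arm moves only by the tool handwheel, called after ">>>" by a JSON object that holds its "op" and its "data", one argument or row to a line. Schema: {"type":"object","properties":{"motion":{"type":"object","properties":{"finger_gap":{"type":"array","items":{"type":"number"},"minItems":1,"maxItems":10},"tx":{"type":"array","items":{"type":"number"},"minItems":1,"maxItems":10},"ty":{"type":"array","items":{"type":"number"},"minItems":1,"maxItems":10},"tz":{"type":"array","items":{"type":"number"},"minItems":1,"maxItems":10},"rx":{"type":"array","items":{"type":"number"},"minItems":1,"maxItems":10},"ry":{"type":"array","items":{"type":"number"},"minItems":1,"maxItems":10},"rz":{"type":"array","items":{"type":"number"},"minItems":1,"maxItems":10}},"additionalProperties":false,"required":["finger_gap","tx","ty","tz","rx","ry","rz"]},"clamp_n":{"type":"number"},"only":{"type":"string"},"quiet":{"type":"boolean"},"lines":{"type":"string"}},"required":["motion"],"additionalProperties":false}. motion is an object with one list for each field, all of the same length, 1 to 10, a row being the entries at one place: finger_gap (the opening from 0.0 (shut) to 1.0 (fully open)), tx, ty, tz (the shift in m), rx, ry, rz (a rotation vector in rad); each row is the pose to reach, as a shift and turn from the pose commanded when the call began, along the tool's axes at that moment; what a row does not reach only later rows make up. A row lasts 1/10 s, in which the tool goes at most 0.05 m and 0.15 rad, less where a joint would pass 70% of its speed; a pose out of reach is approached as far as the arm can. The fingers move at their own pace and stop on an object; clamp_n is the grip in N (left out, the last holds). Time passes only in rows, so rows that do not move let the fingers close. The tool returns the time, the measured TCP pose, the force, the opening and the grip force at its end. only (a regular expression) keeps the lines of the reply that match it, lines (a string "A,B") keeps lines A to B, and quiet returns only ok. Input that does not fit is refused with a message, and nothing moves.
- get_state(): the state, without advancing time (a new reading comes with each control period).
- snapshot(name): name is "side" or "top" or "wrist"; returns (picture, depth): 480x640x3 uint8, red, green, blue; 480x640 float32, m along the optical axis (not along the pixel's ray), 0 where there is no reading.
- camera_params(name): a dict with "fx", "fy", "cx", "cy" (pixels), "k1" (the pictures are not rectified: a ray, as slopes to the right and down, at radius r is drawn at 1 + k1 r^2 times it, then the intrinsics apply), "rvec" (rotation vector, rad) and "tvec" (3), from world to camera coordinates, as OpenCV has them. Camera axes: x right, y down, z forward; pixel columns grow to the right and rows downward; lengths in m; the calibration is good to about 2 mm. A picture is of the moment at which its call begins: read the wrist's pose just before it. camera_params takes no time and is no camera call; for the wrist camera it gives the pose at the moment of the call.
- finish_job(): hands the job in; it is judged then, once.
The state is a dict: "clock": time; "q": joint angles; "qd": joint speeds; "joint_torque": joint torques, N m; "tool_pos": TCP position; "eef_rot": TCP orientation; "contact_force": force on the tool from outside, world axes, zero at the start; "moment": the same for the moment, N m; "opening": opening from 0.0 (shut) to 1.0 (fully open); "finger_force": force on a finger pad.
Only numpy, scipy, OpenCV 4.12 (cv2) and the standard library are available. Lean on these libraries where they do the work, as an engineer would, in place of code of your own. Each camera call takes 0.05 s, during which the arm holds its last target. There are 200 camera calls.

### The job

Pick up the small dished plate by the bar over it, and once it is up turn it a quarter turn, so that its pouring lip points squarely across the long side of the white oblong pot, and bring the tip of the lip over the middle of the pot's mouth, the dish's underside no more than about 5 cm above the rim. Keep the dish level and the loose ball in its middle all the way, and do not touch the ball or shift the pot, tape roll or stapler. Do not tip the ball in: the program finishes while still holding the dish there, level, still and clear of the pot.

Things in the scene. Friction and masses are not known exactly. Their poses are not given: they have to be found in the camera images.
- dish: Loose round aluminium dished plate, 125 mm across, 18 mm high, ~0.3 kg; origin: centre of its underside, z up. Floor flat to radius 10 mm (6 mm up), then rising at 8 and, beyond 32 mm, 16 degrees. A flat tongue, the lip, sticks out along +x. Over it along its y runs a dark wooden bar on two straps at y = +-63 mm. At the start the lip points away from the robot, up to 0.25 rad askew.
- dish_grip (a point): Middle of the wooden bar (14 x 14 mm section, 123 mm long), straight above the dish's centre, 88 mm above its underside. From above, fingers closing along the dish's x axis fit here; the ball's top is 54 mm below this point.
- dish_lip (a point): Tip of the pouring lip, 86 mm from the dish's centre along its +x, 18 mm above its underside.
- dish_middle (a point): Centre of the ball when it lies in the very middle of the dish: on the dish's axis, 20 mm above its underside. Axes as the dish's.
- ball_center (a point): Centre of the loose hard wooden ball, 28 mm in diameter, 20 g, which lies in the middle of the dish and rolls when the dish is tilted or jerked.
- pot: Loose white oblong open porcelain pot, 60 x 150 mm, 72 mm high at the ends, long sides' rim dipping in the middle, 0.31 kg. Origin: centre of its underside; x across its width, y along its length, z up. Mouth 52 x 124 mm. It stands left or right of the dish, its length within 0.2 rad of the robot's x axis.
- tape_roll: Roll of masking tape, 100 mm across, 25 mm high, lying on the other side of the dish. Origin: centre of its underside. A bystander.
- stapler: Stapler, 30 x 132 x 44 mm, at the back edge of the desk left of the middle, lying along the robot's y. Origin: centre of its underside. A bystander.

How it is judged:
By the outcome, as a careful person would: the job done as asked, in the order asked, and still so for the second after the job is handed in, while the arm keeps its last pose, push and grip.
It also fails if it takes over 45 s, if anything falls off the work surface, if the arm or the gripper's body presses on something with over 40 N, if the wrist force passes 120 N, or if a joint passes its speed limit or range.

## Working session

There is one attempt and no reset: what is moved stays moved. The work goes in short steps, Python scripts to look and compute and a tool call to move; the robot and the scene stay as the last step left them, time stands still between calls to the robot, and variables do not carry over. Pictures are saved under pics/ and viewed, at most 10 in all, crops included, and the job is handed in when it is done.

```bash
ls; mkdir -p pics; cat > h.py <<'E'
import numpy as np, cv2
from scipy.spatial.transform import Rotation as R
from plant import get_state, snapshot, camera_params, finish_job, grip_point_offset
def cam(name):
    c=camera_params(name); M=R.from_rotvec(c['rvec']).as_matrix(); return c,M,np.array(c['tvec'],float)
def ray(cm,uv):
    c,M,t=cm; uv=np.atleast_2d(uv).astype(float)
    d=(uv-[c['cx'],c['cy']])/[c['fx'],c['fy']]; s=d.copy()
    for _ in range(20): s=d/(1+c['k1']*(s**2).sum(1,keepdims=True))
    return -M.T@t, s
def plane(cm,uv,z):
    o,s=ray(cm,uv); d=np.c_[s,np.ones(len(s))]@cm[1]
    return o+d*((z-o[2])/d[:,2])[:,None]
def cloud(cm,depth):
    v,u=np.mgrid[:480,:640]; o,s=ray(cm,np.c_[u.ravel(),v.ravel()])
    d=np.c_[s,np.ones(len(s))]@cm[1]
    return (o+d*depth.ravel()[:,None]).reshape(480,640,3)
def save(n,im): cv2.imwrite('pics/'+n+'.png',cv2.cvtColor(im,cv2.COLOR_RGB2BGR))
E
python3 - <<'E'
from h import *
print(get_state()); print(grip_point_offset if not callable(grip_point_offset) else grip_point_offset())
cm=cam('top'); im,d=snapshot('top'); save('top0',im); np.savez('top0.npz',im=im,d=d)
print(cm[0], -cm[1].T@cm[2])
im,d=snapshot('side'); save('side0',im); np.savez('side0.npz',im=im,d=d)
E
```

```text
pics
{'clock': 0.0, 'q': array([-1.30723551,  0.68999671, -0.19448821,  1.5663462 ,  0.15733302,
        0.902531  , -0.21510508]), 'qd': array([ 0.00168048,  0.00193442,  0.00046719, -0.00018585, -0.00081941,
        0.00079531,  0.00132119]), 'joint_torque': array([ 1.38489054e-04, -5.27565300e+01, -1.26719009e+00, -1.53434086e+01,
       -5.28003427e-02,  6.56725912e-03,  1.68451847e-04]), 'tool_pos': array([0.14226619, 0.60793011, 0.23790089]), 'eef_rot': array([ 1.14588008e-01,  9.93412652e-01, -9.43690182e-04, -1.71134967e-05]), 'contact_force': array([-0.06601622,  0.11135784,  0.31278339]), 'moment': array([-0.00893779, -0.00729047,  0.05056565]), 'finger_force': 0.0, 'opening': 0.9997635453345172}
0.0187
{'fx': 463.867307992465, 'fy': 463.867307992465, 'cx': 318.7194933538245, 'cy': 234.76353018027243, 'k1': -0.05019300561383437, 'rvec': array([ 2.15943698, -2.14825707,  0.16401735]), 'tvec': array([0.03101776, 0.63118637, 0.86149941])} [0.50413663 0.04436955 0.94096609]
```

View pics/top0.png

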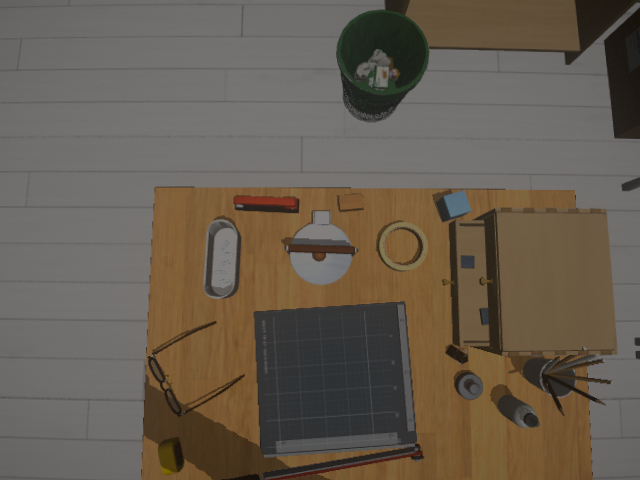

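View pics/side0.png

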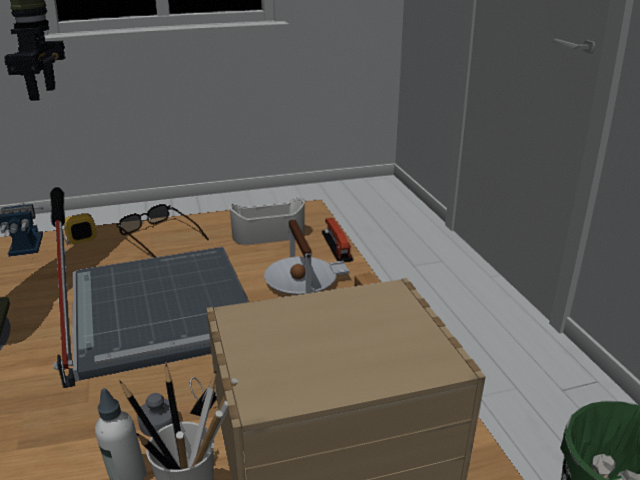

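The top view shows the dish at (321,252) with its lip up at (321,212), the bar from (287,246) to (355,250) and the ball at (319,256). The pot is left at (222,258), the tape roll right at (403,246) and the stapler at (266,203). The side view agrees, with the ball centred.

```bash
python3 - <<'E'
from h import *
f=np.load('top0.npz'); im,d=f['im'],f['d']; cm=cam('top'); P=cloud(cm,d)
V,U=np.mgrid[:480,:640]
def box(u0,u1,v0,v1): return (U>=u0)&(U<=u1)&(V>=v0)&(V<=v1)&(d>0)
def rect(m,z=None):
    p=P[m]; 
    c,(w,h),a=cv2.minAreaRect(p[:,:2].astype(np.float32)); return np.round(c,4),np.round((w,h),4),a
# table height
m=box(160,195,200,300); print('table z',np.median(P[m][:,2]))
# bar
m=box(280,365,225,270)&(P[...,2]>.075); print('bar',m.sum(),np.median(P[m][:,2]),rect(m))
p=P[m]; c=p.mean(0); w,vv=np.linalg.eigh(np.cov(p[:,:2].T)); print(c,vv[:,1],'ends',(p[:,:2]-c[:2])@vv[:,1] .min() if 0 else np.ptp((p[:,:2]-c[:2])@vv[:,1]))
# bar by colour, ray at z=.095
hsv=cv2.cvtColor(im,cv2.COLOR_RGB2HSV)
# ball
mb=box(300,340,250,266)&(hsv[...,1]>100); print('ball hsv px',mb.sum(), P[mb][:,2].max() if mb.any() else 0, P[mb].mean(0) if mb.any() else 0)
# dish disc
md=box(280,365,205,295)&(hsv[...,1]<60)&(hsv[...,2]>90)
print('dish px',md.sum()); ys,xs=np.where(md); print(xs.min(),xs.max(),ys.min(),ys.max())
cnt=np.c_[xs,ys]; w=plane(cm,cnt,.018); print('dish ext',w.min(0),w.max(0))
# lip
ml=md&(V<220); q=plane(cm,np.c_[U[ml],V[ml]],.018); print('lip',rect(ml), cv2.minAreaRect(q[:,:2].astype(np.float32)),np.median(P[ml][:,2]))
# pot
mp=box(195,248,212,305)&(P[...,2]>.02); print('pot',mp.sum(),rect(mp),P[mp][:,2].max())
mr=mp&(P[...,2]>.05);print('rim',rect(mr))
hi=mp&(P[...,2]>.064); print('ends',rect(hi),hi.sum())
for n,b in (('stapler',(228,303,190,217)),('tape',(372,432,215,275)),('block',(335,368,190,213)),('cutter',(250,420,295,330))):
    m=box(*b)&(P[...,2]>.012); print(n,rect(m) if m.sum()>5 else m.sum(),P[m][:,2].max() if m.any() else 0)
crop=np.hstack([im[190:310,190:370]]); save('crop0',cv2.resize(crop,None,fx=4,fy=4,interpolation=cv2.INTER_CUBIC))
# state of tool / wrist
s=get_state(); print(R.from_quat(s['eef_rot']).as_matrix().round(3))
E
```

```text
table z -0.001721973466619675
bar 562 0.09303390565730985 (array([0.5994, 0.0313]), array([0.1351, 0.0145]), 88.6686019897461)
[0.5988209  0.03127568 0.0925525 ] [0.02763953 0.99961796] ends 0.13506122053497616
ball hsv px 195 0.0971198479065295 [0.59289348 0.0313899  0.06435235]
dish px 2397
286 356 211 284
dish ext [ 0.53621156 -0.04084069  0.018     ] [0.68344381 0.09939719 0.018     ]
lip (array([0.6752, 0.0286]), array([0.0176, 0.0344]), 0.10740228742361069) ((0.6751366853713989, 0.028531799092888832), (0.016443656757473946, 0.03442060947418213), 0.37187954783439636) 0.01704727384031557
pot 1001 (array([0.582 , 0.2235]), array([0.0593, 0.1498]), 88.11920928955078) 0.07396730980668687
rim (array([0.582 , 0.2235]), array([0.0592, 0.1498]), 88.0762939453125)
ends (array([0.582 , 0.2235]), array([0.0463, 0.1498]), 88.02159118652344) 131
stapler (array([0.699 , 0.1427]), array([0.1291, 0.0224]), 88.92552185058594) 0.04619644124299005
tape (array([ 0.6133, -0.1344]), array([0.0973, 0.0979]), 46.17722702026367) 0.028083085455146928
block (array([ 0.7037, -0.0308]), array([0.0302, 0.0499]), 5.969361782073975) 0.02465943465489895
cutter (array([0.4746, 0.011 ]), array([0.0565, 0.303 ]), 0.20656996965408325) 0.03359337357795078
[[-0.974  0.228 -0.   ]
 [ 0.228  0.974 -0.002]
 [-0.    -0.002 -1.   ]]
```

View pics/crop0.png

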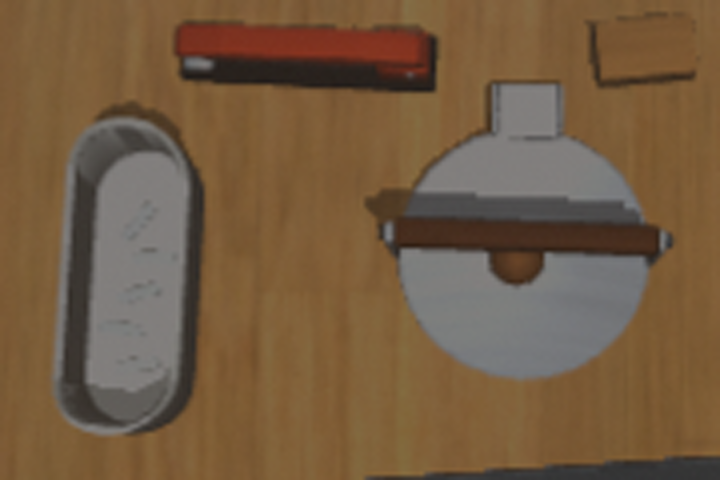

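The dish is at about (0.599, 0.031) with yaw -0.028. The pot is at (0.582, 0.2235) and its long axis is at -0.033 rad. Sizes and heights match the spec (bar top 0.093, pot 59x150). I'm moving over the dish now.

```bash
cat >> h.py <<'E'
def rel(pos,yang):
    "shift/turn in tool axes to TCP pos with tool z down, tool y at world angle yang"
    s=get_state(); A=R.from_quat(s['eef_rot'])
    y=np.array([np.cos(yang),np.sin(yang),0]); z=np.array([0,0,-1.]); B=R.from_matrix(np.c_[np.cross(y,z),y,z])
    print('t',round(s['clock'],2),'pos',s['tool_pos'].round(4),'open',round(s['opening'],3),'F',s['contact_force'].round(2),'q7',s['q'].round(2))
    print('rel',A.inv().apply(np.array(pos)-s['tool_pos']).round(4),(A.inv()*B).as_rotvec().round(4))
E
```

>>> {"op": "handwheel", "data": {
  "motion": {"finger_gap":[1,1,1,1,1,1,1,1,1,1],"tx":[-0.006,-0.023,-0.052,-0.087,-0.121,-0.156,-0.190,-0.225,-0.260,-0.294],"ty":[-0.005,-0.018,-0.041,-0.069,-0.096,-0.124,-0.151,-0.179,-0.206,-0.234],"tz":[0,0.002,0.004,0.006,0.008,0.011,0.013,0.016,0.018,0.020],"rx":[0,0,0,0,0,0,0,0,0,0],"ry":[0,0,0,0,0,0,0,0,0,0],"rz":[0.014,0.055,0.123,0.205,0.287,0.369,0.451,0.534,0.616,0.698]},
  "clamp_n": 20
}}

```text
clock: 1.1
tool_pos: [0.3763, 0.3116, 0.2187]
eef_rot: [0.449, 0.893, 0.0, 0.0]
contact_force: [-0.5, -0.6, -0.8]
opening: 0.996
finger_force: 0.0
```

```bash
python3 -c "
from h import *
rel([.599,.0313,.2],-.0276)"
```

```text
t 1.1 pos [0.3763 0.3116 0.2187] open 0.996 F [-0.48 -0.57 -0.77] q7 [-0.76  0.54 -0.04  2.    0.04  0.6  -0.19]
rel [-0.3578  0.0117  0.0188] [2.000e-04 2.000e-04 6.662e-01]
```

>>> {"op": "handwheel", "data": {
  "motion": {"finger_gap":[1,1,1,1,1,1,1,1,1,1],"tx":[-0.045,-0.09,-0.135,-0.18,-0.225,-0.265,-0.3,-0.33,-0.35,-0.358],"ty":[0.001,0.003,0.004,0.006,0.007,0.009,0.01,0.011,0.012,0.012],"tz":[0.002,0.005,0.007,0.009,0.012,0.014,0.016,0.018,0.019,0.019],"rx":[0,0,0,0,0,0,0,0,0,0],"ry":[0,0,0,0,0,0,0,0,0,0],"rz":[0.084,0.168,0.252,0.336,0.42,0.495,0.56,0.615,0.65,0.666]}
}}

```text
clock: 2.1
tool_pos: [0.6002, 0.0313, 0.1994]
eef_rot: [0.717, 0.697, -0.0, 0.001]
contact_force: [-0.8, -0.5, 0.2]
opening: 1.002
finger_force: 0.0
```

>>> {"op": "handwheel", "data": {
  "motion": {"finger_gap":[1,1],"tx":[0,0],"ty":[0,0],"tz":[0,0],"rx":[0,0],"ry":[0,0],"rz":[0,0]}
}}

```text
clock: 2.3
tool_pos: [0.5987, 0.0357, 0.1996]
eef_rot: [0.715, 0.7, -0.0, -0.001]
contact_force: [0.1, 0.4, 0.7]
opening: 0.998
finger_force: 0.0
```

```bash
python3 - <<'E'
from h import *
rel([.599,.0313,.2],-.0276)
cm=cam('wrist'); im,d=snapshot('wrist'); save('wrist1',im); np.savez('wrist1.npz',im=im,d=d,M=cm[1],t=cm[2])
P=cloud(cm,d); hsv=cv2.cvtColor(im,cv2.COLOR_RGB2HSV)
m=(P[...,2]>.08)&(P[...,2]<.105)&(d>0)&(abs(P[...,0]-.6)<.03)&(abs(P[...,1]-.03)<.09)
p=P[m]; print(m.sum()); 
if m.sum()>50:
    c,s,a=cv2.minAreaRect(p[:,:2].astype(np.float32)); print(c,s,a,np.median(p[:,2]))
E
```

```text
t 2.3 pos [0.5987 0.0357 0.1996] open 0.998 F [0.1  0.43 0.66] q7 [-0.19  0.7   0.09  1.69 -0.09  0.75 -0.07]
rel [-0.0044  0.0004 -0.0004] [-0.0011 -0.0011  0.0063]
3655
(0.6012951731681824, 0.03153071179986) (0.13686822354793549, 0.013547489419579506) 88.54002380371094 0.0939413392486147
```

View pics/wrist1.png

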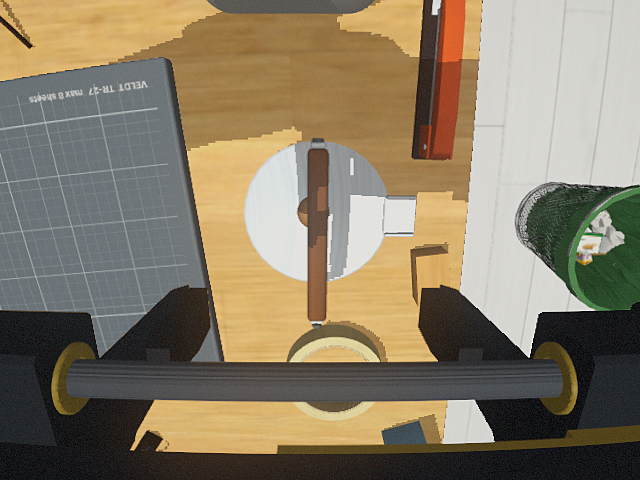

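The wrist view shows the bar upright between the fingers at u≈317 (rows 145–325), the ball under it at (308,211) and the lip to the right at (400,216). The bar is well centred, so I'm descending to just above it and rechecking.

>>> {"op": "handwheel", "data": {
  "motion": {"finger_gap":[1,1,1,1,1,1,1,1,1,1],"tx":[-0.001,-0.002,-0.003,-0.004,-0.004,-0.004,-0.004,-0.004,-0.004,-0.004],"ty":[0,0.001,0.002,0.002,0.002,0.002,0.002,0.002,0.002,0.002],"tz":[0.005,0.015,0.03,0.045,0.058,0.068,0.076,0.08,0.08,0.08],"rx":[0,0,0,0,0,0,0,0,0,0],"ry":[0,0,0,0,0,0,0,0,0,0],"rz":[0.001,0.002,0.003,0.004,0.005,0.006,0.006,0.006,0.006,0.006]}
}}

```text
clock: 3.35
tool_pos: [0.6018, 0.0305, 0.1201]
eef_rot: [0.717, 0.697, 0.0, 0.0]
contact_force: [0.1, 0.0, 0.1]
opening: 1.002
finger_force: 0.0
```

```bash
python3 - <<'E'
from h import *
rel([.6005,.0313,.0695],-.0276)
cm=cam('wrist'); im,d=snapshot('wrist'); save('wrist2',im)
P=cloud(cm,d)
m=(P[...,2]>.085)&(P[...,2]<.105)&(d>0)&(abs(P[...,0]-.6)<.03)&(abs(P[...,1]-.03)<.09)
p=P[m]; print(m.sum(),np.median(p[:,2]),cv2.minAreaRect(p[:,:2].astype(np.float32)),p.mean(0))
# tool-frame
s=get_state(); q=R.from_quat(s['eef_rot']).inv().apply(p-s['tool_pos']); print('tool frame bar',np.median(q,0),np.ptp(q,axis=0), 'edges y',np.percentile(q[:,1],[1,99]),'x',np.percentile(q[:,0],[0.2,99.8]))
# fingers in tool frame
Q=R.from_quat(s['eef_rot']).inv().apply(P.reshape(-1,3)-s['tool_pos']).reshape(480,640,3)
f=(d>0)&(abs(Q[...,0])<.009)&(Q[...,2]>-.03)&(Q[...,2]<.003)&(abs(Q[...,1])>.03)&(abs(Q[...,1])<.07)
for sg in(-1,1):
    k=f&(np.sign(Q[...,1])==sg); print('finger',sg,k.sum(), np.percentile(abs(Q[k][:,1]),[1,5]) if k.any() else '')
E
```

```text
t 3.35 pos [0.6018 0.0305 0.1201] open 1.002 F [0.09 0.04 0.1 ] q7 [-0.17  0.82  0.08  1.74 -0.1   0.58 -0.06]
rel [ 0.0008 -0.0014  0.0506] [ 0.0008 -0.0002 -0.0014]
6444 0.09394799309061397 ((0.6012850403785706, 0.04269973561167717), (0.11379683762788773, 0.014060604386031628), 88.50260162353516) [0.60134515 0.04708897 0.09367078]
tool frame bar [ 0.01888371 -0.00115576  0.02624416] [0.11377852 0.01418269 0.01138892] edges y [-0.00783927  0.00572861] x [-0.04364825  0.06905   ]
finger -1 1625 [0.04338152 0.04356633]
finger 1 1627 [0.04385399 0.04402627]
```

View pics/wrist2.png

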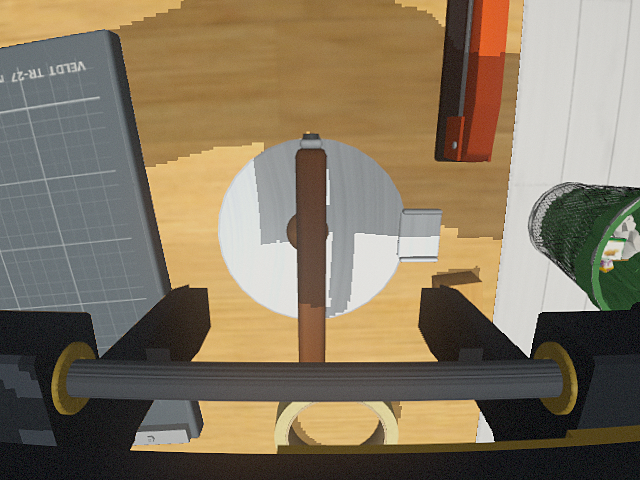

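Closer up, the bar is at u≈311 with the fingers at 208 and 420. In the tool frame that is 1.2 mm off centre in y and about 1 mm in x. I'm correcting, then descending and closing.

>>> {"op": "handwheel", "data": {
  "motion": {"finger_gap":[1,1,1,1,1,1,1,1,0.4,0.4],"tx":[0,0.001,0.001,0.001,0.001,0.001,0.001,0.001,0.001,0.001],"ty":[-0.001,-0.0013,-0.0013,-0.0013,-0.0013,-0.0013,-0.0013,-0.0013,-0.0013,-0.0013],"tz":[0.005,0.013,0.023,0.033,0.041,0.047,0.05,0.05,0.05,0.05],"rx":[0,0,0,0,0,0,0,0,0,0],"ry":[0,0,0,0,0,0,0,0,0,0],"rz":[0,0,0,0,0,0,0,0,0,0]},
  "clamp_n": 20
}}

```text
clock: 4.4
tool_pos: [0.6006, 0.0315, 0.0701]
eef_rot: [0.717, 0.697, 0.0, 0.0]
contact_force: [-0.5, -0.6, 0.5]
opening: 0.84
finger_force: 0.0
```

```bash
python3 - <<'E'
from h import *
rel([.6005,.0313,.0695],-.0276)
cm=cam('wrist'); im,d=snapshot('wrist'); save('wrist3',im)
s=get_state(); P=cloud(cm,d)
Q=R.from_quat(s['eef_rot']).inv().apply(P.reshape(-1,3)-s['tool_pos']).reshape(480,640,3)
m=(d>0)&(abs(P[...,2]-.094)<.005)&(abs(Q[...,1])<.012)&(abs(Q[...,0]-.03)<.045)
print('bar y',m.sum(),np.percentile(Q[m][:,1],[1,50,99]),Q[m][:,0].max())
f=(d>0)&(abs(Q[...,0])<.009)&(Q[...,2]>-.03)&(Q[...,2]<.003)&(abs(Q[...,1])<.07)&(abs(Q[...,1])>.01)
for sg in(-1,1):
    k=f&(np.sign(Q[...,1])==sg); print('finger',sg,k.sum(), np.percentile(abs(Q[k][:,1]),[1,5]) if k.any() else '')
E
```

```text
t 4.4 pos [0.6006 0.0315 0.0701] open 0.84 F [-0.53 -0.57  0.5 ] q7 [-0.16  0.89  0.06  1.77 -0.11  0.48 -0.06]
rel [-0.0002 -0.0001  0.0006] [ 0.0008 -0.0002 -0.0014]
bar y 8358 [-0.00646372  0.00030771  0.00706987] 0.0685282436466092
finger -1 1485 [0.03656476 0.03670759]
finger 1 1487 [0.03719471 0.03733289]
```

>>> {"op": "handwheel", "data": {
  "motion": {"finger_gap":[0.3,0.2,0.2,0.2,0.2,0.19,0.18,0.17,0.16,0.14],"tx":[0,0,0,0,0,0,0,0,0,0],"ty":[0,0,0,0,0,0,0,0,0,0],"tz":[0,0,0,0,0,0,0,0,0,0],"rx":[0,0,0,0,0,0,0,0,0,0],"ry":[0,0,0,0,0,0,0,0,0,0],"rz":[0,0,0,0,0,0,0,0,0,0]},
  "clamp_n": 5
}}

```text
clock: 5.45
tool_pos: [0.6006, 0.0315, 0.0697]
eef_rot: [0.717, 0.697, 0.0, 0.0]
contact_force: [0.5, -0.3, -0.6]
opening: 0.159
finger_force: 5.0
```

>>> {"op": "handwheel", "data": {
  "motion": {"finger_gap":[0.1,0,0,0],"tx":[0,0,0,0],"ty":[0,0,0,0],"tz":[0,0,0,0],"rx":[0,0,0,0],"ry":[0,0,0,0],"rz":[0,0,0,0]},
  "clamp_n": 15
}}

```text
clock: 5.85
tool_pos: [0.6004, 0.0315, 0.0698]
eef_rot: [0.717, 0.697, 0.0, 0.0]
contact_force: [1.4, 0.3, 0.1]
opening: 0.156
finger_force: 15.0
```

>>> {"op": "handwheel", "data": {
  "motion": {"finger_gap":[0,0,0],"tx":[0,0,0],"ty":[0,0,0],"tz":[0,0,0],"rx":[0,0,0],"ry":[0,0,0],"rz":[0,0,0]},
  "clamp_n": 35
}}

```text
clock: 6.15
tool_pos: [0.6005, 0.0315, 0.0698]
eef_rot: [0.717, 0.697, 0.0, 0.0]
contact_force: [2.1, -0.8, 0.6]
opening: 0.156
finger_force: 35.0
```

>>> {"op": "handwheel", "data": {
  "motion": {"finger_gap":[0,0,0,0,0,0,0,0,0,0],"tx":[0,0,0,0,0,0,0,0,0,0],"ty":[0,0,0,0,0,0,0,0,0,0],"tz":[-0.001,-0.003,-0.007,-0.013,-0.020,-0.028,-0.036,-0.044,-0.052,-0.060],"rx":[0,0,0,0,0,0,0,0,0,0],"ry":[0,0,0,0,0,0,0,0,0,0],"rz":[0,0,0,0,0,0,0,0,0,0]}
}}

```text
clock: 7.15
tool_pos: [0.6002, 0.0315, 0.1305]
eef_rot: [0.717, 0.697, 0.0, 0.0]
contact_force: [-0.2, -0.5, -3.1]
opening: 0.149
finger_force: 35.0
```

>>> {"op": "handwheel", "data": {
  "motion": {"finger_gap":[0,0,0,0,0,0,0,0,0,0],"tx":[0,0,0,0,0,0,0,0,0,0],"ty":[0,0,0,0,0,0,0,0,0,0],"tz":[-0.008,-0.016,-0.024,-0.032,-0.039,-0.045,-0.05,-0.053,-0.055,-0.055],"rx":[0,0,0,0,0,0,0,0,0,0],"ry":[0,0,0,0,0,0,0,0,0,0],"rz":[0,0,0,0,0,0,0,0,0,0]}
}}

```text
clock: 8.15
tool_pos: [0.6003, 0.0315, 0.1848]
eef_rot: [0.717, 0.697, 0.0, 0.0]
contact_force: [-0.4, -0.3, -2.1]
opening: 0.151
finger_force: 35.0
```

```bash
python3 - <<'E'
from h import *
rel([.6005,.0313,.185],-.0276)
cm=cam('wrist'); im,d=snapshot('wrist'); save('wrist4',im)
s=get_state(); P=cloud(cm,d); A=R.from_quat(s['eef_rot'])
g=s['tool_pos']+[0,0,.0187]
m=(d>0)&(np.hypot(P[...,0]-g[0],P[...,1]-g[1])<.07)&(np.hypot(P[...,0]-g[0],P[...,1]-g[1])>.045)&(P[...,2]<g[2]-.055)&(P[...,2]>g[2]-.1)
p=P[m]; r=np.hypot(*(p[:,:2]-g[:2]).T); print(m.sum(), p.min(0),p.max(0))
B=np.c_[p[:,:2]-g[:2],r,np.ones(len(p))]; c=np.linalg.lstsq(B,p[:,2]-g[2],rcond=None)[0]; print('tilt x,y',c)
hsv=cv2.cvtColor(im,cv2.COLOR_RGB2HSV)
save('wrist4c',im[100:340,180:460])
E
```

```text
t 8.15 pos [0.6003 0.0315 0.1848] open 0.151 F [-0.4  -0.33 -2.09] q7 [-0.18  0.72  0.09  1.7  -0.09  0.72 -0.07]
rel [-0.0002  0.0002 -0.0002] [ 0.0002 -0.0001 -0.0013]
14581 [ 0.53649625 -0.02938822  0.12539944] [0.67008698 0.09762808 0.14652819]
tilt x,y [-0.00173591 -0.00376414  0.26969871 -0.08805987]
```

View pics/wrist4.png

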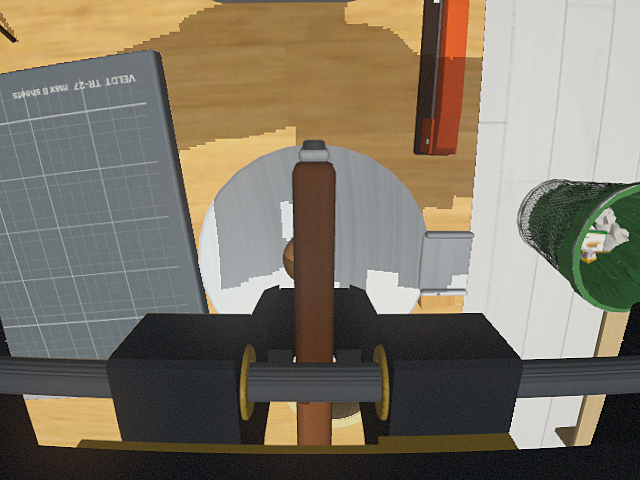

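The dish is level (tilt about 0.003 rad) and hanging clear. The ball is at (308,258) under the bar (u≈314), near the dish centre at u≈312. Next is the quarter turn in place.

>>> {"op": "handwheel", "data": {
  "motion": {"finger_gap":[0,0,0,0,0,0,0,0,0,0],"tx":[0,0,0,0,0,0,0,0,0,0],"ty":[0,0,0,0,0,0,0,0,0,0],"tz":[0,0,0,0,0,0,0,0,0,0],"rx":[0,0,0,0,0,0,0,0,0,0],"ry":[0,0,0,0,0,0,0,0,0,0],"rz":[-0.02,-0.06,-0.12,-0.2,-0.28,-0.36,-0.44,-0.52,-0.6,-0.68]}
}}

```text
clock: 9.2
tool_pos: [0.6001, 0.0313, 0.1845]
eef_rot: [0.442, 0.897, -0.0, -0.0]
contact_force: [-0.9, 0.4, -3.1]
opening: 0.152
finger_force: 35.0
```

>>> {"op": "handwheel", "data": {
  "motion": {"finger_gap":[0,0,0,0,0,0,0,0,0,0],"tx":[0,0,0,0,0,0,0,0,0,0],"ty":[0,0,0,0,0,0,0,0,0,0],"tz":[0,0,0,0,0,0,0,0,0,0],"rx":[0,0,0,0,0,0,0,0,0,0],"ry":[0,0,0,0,0,0,0,0,0,0],"rz":[-0.08,-0.16,-0.24,-0.32,-0.4,-0.48,-0.56,-0.64,-0.72,-0.78]}
}}

```text
clock: 10.2
tool_pos: [0.6002, 0.031, 0.1845]
eef_rot: [0.068, 0.998, -0.0, -0.0]
contact_force: [0.7, -0.1, -3.3]
opening: 0.152
finger_force: 35.0
```

>>> {"op": "handwheel", "data": {
  "motion": {"finger_gap":[0,0,0,0,0,0],"tx":[0,0,0,0,0,0],"ty":[0,0,0,0,0,0],"tz":[0,0,0,0,0,0],"rx":[0,0,0,0,0,0],"ry":[0,0,0,0,0,0],"rz":[-0.045,-0.075,-0.095,-0.106,-0.106,-0.106]}
}}

```text
clock: 10.8
tool_pos: [0.6002, 0.0315, 0.1847]
eef_rot: [0.017, 1.0, 0.0, -0.0]
contact_force: [-0.3, 0.2, -3.5]
opening: 0.154
finger_force: 35.0
```

```bash
python3 - <<'E'
from h import *
rel([.6005,.0313,.185],1.538)
cm=cam('top'); im,d=snapshot('top'); np.savez('top1.npz',im=im,d=d); save('top1c',cv2.resize(im[180:320,180:400],None,fx=3,fy=3))
im,d=snapshot('side'); save('side1',im[120:360,180:420])
E
```

```text
t 10.8 pos [0.6002 0.0315 0.1847] open 0.154 F [-0.26  0.16 -3.51] q7 [ 0.08  0.74 -0.36  1.69  0.35  0.78  1.09]
rel [-0.0003 -0.0002 -0.0003] [ 0.     -0.     -0.0011]
```

View pics/top1c.png

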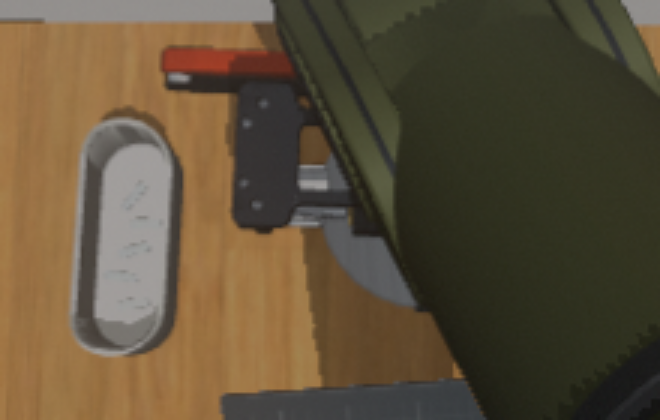

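The turn is done, with the tool yaw within 0.001 rad. In this crop the pot spans (72–180, 117–355), unchanged. I'm moving slowly so that the lip tip comes over the mouth.

>>> {"op": "handwheel", "data": {
  "motion": {"finger_gap":[0,0,0,0,0,0,0,0,0,0],"tx":[0,0.001,0.0015,0.0025,0.0035,0.005,0.006,0.0075,0.009,0.0105],"ty":[0.001,0.003,0.006,0.010,0.015,0.0205,0.026,0.032,0.038,0.044],"tz":[0,0,0.0005,0.001,0.0015,0.002,0.0025,0.003,0.0035,0.004],"rx":[0,0,0,0,0,0,0,0,0,0],"ry":[0,0,0,0,0,0,0,0,0,0],"rz":[0,0,0,0,0,0,0,0,0,0]}
}}

```text
clock: 11.9
tool_pos: [0.5911, 0.0764, 0.1806]
eef_rot: [0.017, 1.0, 0.0, -0.0]
contact_force: [0.4, -0.4, -2.4]
opening: 0.147
finger_force: 35.0
```

>>> {"op": "handwheel", "data": {
  "motion": {"finger_gap":[0,0,0,0,0,0,0,0,0,0],"tx":[0.0015,0.003,0.004,0.0055,0.007,0.0085,0.0095,0.011,0.012,0.013],"ty":[0.006,0.012,0.0175,0.0235,0.029,0.035,0.041,0.047,0.052,0.056],"tz":[0.0005,0.001,0.0015,0.002,0.003,0.0035,0.004,0.0045,0.005,0.005],"rx":[0,0,0,0,0,0,0,0,0,0],"ry":[0,0,0,0,0,0,0,0,0,0],"rz":[0,0,0,0,0,0,0,0,0,0]}
}}

```text
clock: 12.9
tool_pos: [0.58, 0.1328, 0.1757]
eef_rot: [0.017, 1.0, 0.0, -0.0]
contact_force: [-1.1, -0.2, -3.0]
opening: 0.15
finger_force: 35.0
```

>>> {"op": "handwheel", "data": {
  "motion": {"finger_gap":[0,0,0,0,0,0],"tx":[0.0005,0.001,0.0012,0.0012,0.0012,0.0012],"ty":[0.0025,0.004,0.005,0.005,0.005,0.005],"tz":[0,0.0005,0.001,0.001,0.001,0.001],"rx":[0,0,0,0,0,0],"ry":[0,0,0,0,0,0],"rz":[0,0,0,0,0,0]}
}}

```text
clock: 13.5
tool_pos: [0.5791, 0.137, 0.1747]
eef_rot: [0.017, 1.0, -0.0, 0.0]
contact_force: [-0.1, 0.9, -2.4]
opening: 0.15
finger_force: 35.0
```

```bash
python3 - <<'E'
from h import *
rel([.5792,.1376,.1745],1.538)
cm=cam('wrist'); im,d=snapshot('wrist'); save('wrist5',im); np.savez('wrist5.npz',im=im,d=d)
P=cloud(cm,d); s=get_state(); g=s['tool_pos']+[0,0,.0187]
m=(d>0)&(P[...,2]>.05)&(P[...,2]<.085)&(P[...,1]>.17)
print('pot',m.sum(),cv2.minAreaRect(P[m][:,:2].astype(np.float32)),P[m].min(0),P[m].max(0))
l=(d>0)&(P[...,2]>.11)&(P[...,2]<.135)&(P[...,1]>g[1]+.068)
print('lip',l.sum(),cv2.minAreaRect(P[l][:,:2].astype(np.float32)) if l.any() else 0,np.median(P[l],0),P[l].max(0))
rr=np.hypot(P[...,0]-g[0],P[...,1]-g[1])
m=(d>0)&(rr<.07)&(rr>.045)&(P[...,2]<g[2]-.055)&(P[...,2]>g[2]-.1); p=P[m]
c=np.linalg.lstsq(np.c_[p[:,:2]-g[:2],rr[m],np.ones(len(p))],p[:,2]-g[2],rcond=None)[0]; print('tilt',c)
im,d=snapshot('top'); np.savez('top2.npz',im=im,d=d)
t=cam('top'); P=cloud(t,d); V,U=np.mgrid[:480,:640]
m=(d>0)&(U<248)&(U>195)&(V>205)&(V<310)&(P[...,2]>.03)&(P[...,2]<.08); print('pot top',m.sum(),cv2.minAreaRect(P[m][:,:2].astype(np.float32)))
im,d=snapshot('side'); save('side2',cv2.resize(im[150:350,200:400],None,fx=3,fy=3))
E
```

```text
t 13.5 pos [0.5791 0.137  0.1747] open 0.15 F [-0.11  0.9  -2.37] q7 [-0.12  0.74 -0.34  1.72  0.34  0.74  0.91]
rel [-0.      0.0006  0.0002] [-0.0001  0.     -0.0013]
pot 2491 ((0.5747878551483154, 0.24029070138931274), (0.13822264969348907, 0.06016279011964798), 21.50840950012207) [0.50882854 0.19593017 0.050013  ] [0.6497347  0.25692458 0.07261027]
lip 1960 ((0.580939531326294, 0.2139672189950943), (0.01788518950343132, 0.036479558795690536), 89.8500747680664) [0.58095392 0.21358311 0.12226413] [0.59918694 0.22293675 0.12778765]
tilt [ 0.00193543  0.00086996  0.26854569 -0.08828553]
pot top 0 ((0.0, 0.0), (0.0, 0.0), 0.0)
```

View pics/wrist5.png

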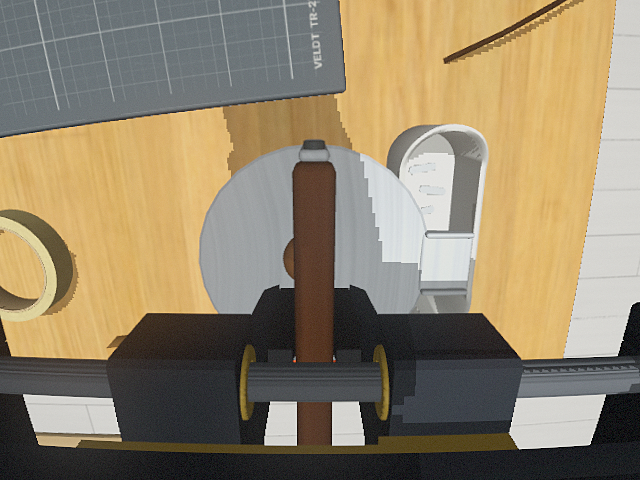

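View pics/side2.png

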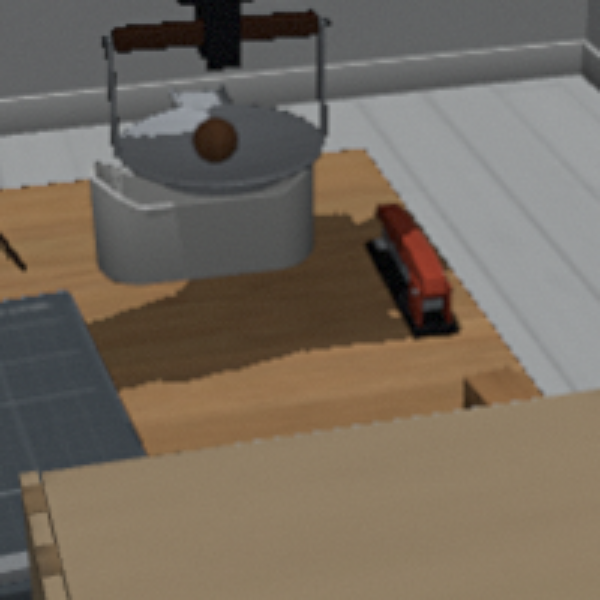

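The wrist view shows the lip, (422–475, 232–292), over the pot mouth, (390–488, 125–312). The side view shows the ball at (213,140), in the middle of a level dish above the pot. I'm checking the pot angle, rim dip and ball position, then will trim.

```bash
python3 - <<'E'
from h import *
f=np.load('top0.npz'); im,d=f['im'],f['d']; P=cloud(cam('top'),d); V,U=np.mgrid[:480,:640]
m=(U>195)&(U<248)&(V>205)&(V<310)&(d>0)&(P[...,2]>.045)
p=P[m]; 
for x0 in np.arange(.52,.65,.02):
    k=p[abs(p[:,0]-x0)<.006]; a=k[k[:,1]<.2235]; b=k[k[:,1]>.2235]; print(round(x0,2),'y',k[:,1].min().round(4),k[:,1].max().round(4),'mid',((k[:,1].min()+k[:,1].max())/2).round(4),'zmax',a[:,2].max().round(4),b[:,2].max().round(4))
f=np.load('wrist5.npz'); P=cloud(cam('wrist'),f['d']); d=f['d']
for x0 in np.arange(.52,.58,.01):
    k=P[(d>0)&(abs(P[...,0]-x0)<.004)&(P[...,2]>.045)&(P[...,2]<.085)&(P[...,1]>.17)]; print(round(x0,2),k[:,1].min().round(4),k[:,1].max().round(4),k[:,2].max().round(4))
cm=cam('side'); im,d=snapshot('side'); hsv=cv2.cvtColor(im,cv2.COLOR_RGB2HSV); 
sub=np.zeros_like(d,bool); sub[185:208,258:285]=1
m=sub&(hsv[...,1]>90)&(im[...,0]>im[...,2]+25); v,u=np.where(m); c=cv2.minEnclosingCircle(np.c_[u,v].astype(np.float32)); print(m.sum(),c,'ball',plane(cm,[c[0]],.125))
E
```

```text
0.52 y 0.1983 0.2505 mid 0.2244 zmax 0.0712 0.0711
0.54 y 0.1952 0.2529 mid 0.2241 zmax 0.0583 0.056
0.56 y 0.1949 0.2538 mid 0.2244 zmax 0.0573 0.0568
0.58 y 0.1939 0.2523 mid 0.2231 zmax 0.0576 0.0574
0.6 y 0.1931 0.2513 mid 0.2222 zmax 0.0582 0.0563
0.62 y 0.1928 0.2513 mid 0.2221 zmax 0.0567 0.0575
0.64 y 0.1944 0.2495 mid 0.222 zmax 0.0663 0.068
0.52 0.2005 0.251 0.0706
0.53 0.1968 0.256 0.0635
0.54 0.1961 0.2571 0.0577
0.55 0.1978 0.2564 0.057
0.56 0.2507 0.256 0.0573
0.57 0.2506 0.2555 0.0573
125 ((271.3019714355469, 195.81683349609375), 6.412186145782471) ball [[0.57544536 0.13327912 0.125     ]]
```

The dip in the rim is at 0.058, so I'm lowering 8 mm for margin and nudging 1.5 mm forward.

>>> {"op": "handwheel", "data": {
  "motion": {"finger_gap":[0,0,0,0,0,0,0,0,0,0],"tx":[0,0,0,0,0,0,0,0,0,0],"ty":[0.0002,0.0005,0.0008,0.0011,0.0013,0.0015,0.0015,0.0015,0.0015,0.0015],"tz":[0.0005,0.0015,0.003,0.0045,0.006,0.007,0.008,0.008,0.008,0.008],"rx":[0,0,0,0,0,0,0,0,0,0],"ry":[0,0,0,0,0,0,0,0,0,0],"rz":[0,0,0,0,0,0,0,0,0,0]}
}}

```text
clock: 14.7
tool_pos: [0.5792, 0.1388, 0.1668]
eef_rot: [0.017, 1.0, 0.0, 0.0]
contact_force: [1.1, -0.8, -2.6]
opening: 0.152
finger_force: 35.0
```

>>> {"op": "handwheel", "data": {
  "motion": {"finger_gap":[0,0,0,0,0,0,0,0,0,0],"tx":[0,0,0,0,0,0,0,0,0,0],"ty":[0,0,0,0,0,0,0,0,0,0],"tz":[0,0,0,0,0,0,0,0,0,0],"rx":[0,0,0,0,0,0,0,0,0,0],"ry":[0,0,0,0,0,0,0,0,0,0],"rz":[0,0,0,0,0,0,0,0,0,0]}
}}

```text
clock: 15.7
tool_pos: [0.5791, 0.1388, 0.1667]
eef_rot: [0.017, 1.0, 0.0, 0.0]
contact_force: [0.1, 0.2, -2.6]
opening: 0.15
finger_force: 35.0
```

```bash
python3 - <<'E'
from h import *
rel([.5791,.1385,.1667],1.538)
cm=cam('wrist'); im,d=snapshot('wrist'); P=cloud(cm,d); s=get_state(); g=s['tool_pos']+[0,0,.0187]
l=(d>0)&(P[...,2]>g[2]-.08)&(P[...,2]<g[2]-.06)&(P[...,1]>g[1]+.068); print('lip',np.median(P[l],0),P[l].max(0))
rr=np.hypot(P[...,0]-g[0],P[...,1]-g[1]); m=(d>0)&(rr<.06)&(rr>.045)&(P[...,2]<g[2]-.055)&(P[...,2]>g[2]-.1); p=P[m]
print('tilt',np.linalg.lstsq(np.c_[p[:,:2]-g[:2],rr[m],np.ones(len(p))],p[:,2]-g[2],rcond=None)[0])
cm=cam('side')
for i in range(2):
    im,d=snapshot('side'); hsv=cv2.cvtColor(im,cv2.COLOR_RGB2HSV); sub=np.zeros_like(d,bool); sub[185:213,258:285]=1
    v,u=np.where(sub&(hsv[...,1]>90)&(im[...,0]>im[...,2]+25)); c=cv2.minEnclosingCircle(np.c_[u,v].astype(np.float32)); print(c,'ball',plane(cm,[c[0]],.117))
save('side3',cv2.resize(im[150:350,200:400],None,fx=3,fy=3))
E
```

```text
t 15.7 pos [0.5791 0.1388 0.1667] open 0.15 F [ 0.13  0.19 -2.63] q7 [-0.12  0.75 -0.33  1.72  0.35  0.72  0.9 ]
rel [ 0.     -0.0003 -0.    ] [ 0.0001  0.     -0.0009]
lip [0.58081074 0.21536341 0.11426333] [0.59952921 0.2250022  0.11971508]
tilt [ 1.78859091e-03  4.44643736e-05  2.85999927e-01 -8.91801844e-02]
((271.0714416503906, 199.39285278320312), 6.39336633682251) ball [[0.57523087 0.13566579 0.117     ]]
((271.0714416503906, 199.39285278320312), 6.39336633682251) ball [[0.57523087 0.13566579 0.117     ]]
```

View pics/side3.png

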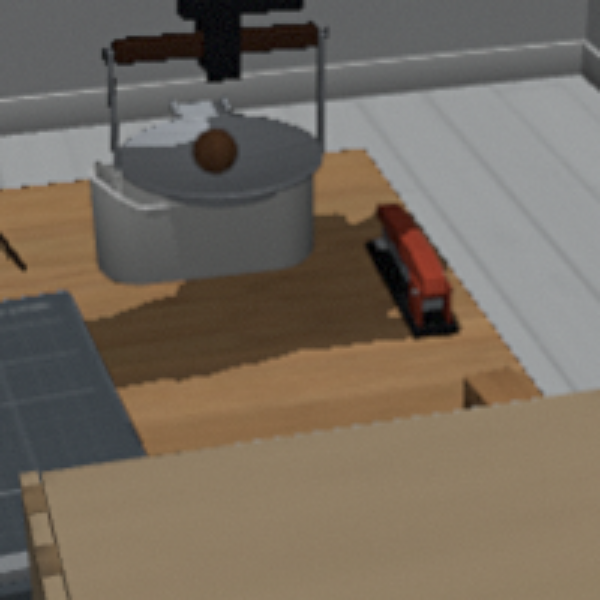

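The dish is level and still, with the ball at rest near the middle (213,150). The lip tip is at about (0.581, 0.225), over the middle of the mouth, and the underside is at about 0.097, clear of the pot.

```bash
python3 -c "
from plant import finish_job
print(finish_job())"
```

```text
the job is handed in; nothing more can be done
None
```

The job is handed in at about 16 s: the dish is held level and still, turned a quarter turn with its lip tip over the middle of the pot's mouth and its underside about 2.5–4 cm above the rim, the ball about 5 mm from the middle by the side camera, and the pot not touched.

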